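Latch the tool crate's gate

ROBOT

A 6-joint arm with a two-finger parallel gripper is mounted at the origin on the work surface. World frame = base frame: x ahead of the robot, y to its left, z up, the work surface at z = 0. Lengths are in m, angles in rad, forces in N, time in s.
With the tool pointing down it reaches from about 0.35 to 0.85 m from the base axis. Payload 8.1 kg.
Tool frame: the origin (TCP) lies midway between the tips of the shut fingers; the grasp point (between the pads) lies 19 mm behind it; z points along the fingers, y is the line along which they close (so a half turn about z gives the same grasp; the last joint's range is limited). The gripper opens to 93 mm and grips with 3 to 60 N. Pads are 15 mm wide; open, the fingers measure 128 mm over their backs; the gripper's body (75 mm by 188 mm) begins 65 mm behind the grasp point.
Start: joints at [1.073, 0.13, 1.488, -0, 1.523, -0.085], TCP at [0.241, 0.55, 0.192] pointing down, gripper open.
Joint ranges: [-2.96, 2.96], [-0.89, 2.26], [0.02, 2.5], [-1.34, 4.48], [0, 2.73], [-2.66, 2.66]. Speed limits (rad/s): [2.39, 2.39, 2.79, 3.14, 3.14, 3.14].

INTERFACE

Orientations are given as a rotation vector (axis times angle).
In Python, from plant import robot, cams gives the robot as it stands. The module is installed in compiled form; this text tells all that it offers.
- The arm moves only by the tool play_rows, never from a script. Its arguments are lists of equal length, an entry for each row: "slide": the shift along the tool's x, y, z scaled (see below), a list of three; "twist": the turn, a rotation vector about the tool's x, y, z scaled (see below), a list of three. A call has exactly 8 rows; each row shifts and turns the commanded pose from where the row before left it, along the tool's axes as they then stand; what a row does not reach is not made up. The controller multiplies each number of a shift by 25 cm and each number of a turn by 60 degrees. A row lasts 1/10 s, in which the tool goes at most 50 mm and 8.59 degrees, less where a joint would pass 70% of its speed; a pose out of reach is approached as far as the arm can. A call with a number of a shift or a turn outside -1 to 1 is refused whole. A call with a gripper value outside its range is refused whole. "fingers" is the closure, from -1 (fully open) to 1 (shut), set as the call begins (left out, the last holds). The fingers move at their own pace and stop on an object; "force" is the grip in N (left out, the last holds). Time passes only in rows, so rows that do not move let the fingers close, or fill a call up. It gives the time, the measured TCP pose, the force, the opening and the grip force at its end, in the units of the state.
- robot.read_state(): the state, without advancing time (a new reading comes with each control period).
- cams.read_camera(name): name is "side" or "top" or "wrist"; returns (picture, depth): 384x512x3 uint8, red, green, blue; 384x512 float32, m along the optical axis (not along the pixel's ray), 0 where there is no reading.
- cams.get_calibration(name): a dict with "fx", "fy", "cx", "cy" (pixels), "world_from_camera" (4x4, takes a point from camera to world coordinates). Camera axes: x right, y down, z forward; pixel columns grow to the right and rows downward; lengths in m; the calibration is good to about 2 mm. A picture is of the moment at which its call begins: read the wrist's pose just before it. get_calibration takes no time and is no camera call; for the wrist camera it gives the pose at the moment of the call.
- robot.close_job(): hands the job in; it is judged then, once.
The state is a dict: "t": time; "q": joint angles; "dq": joint speeds; "joint_torque": joint torques, N m; "tool_pos": TCP position; "orientation": TCP orientation; "force": force on the tool from outside, world axes, zero at the start; "wrist_torque": the same for the moment, N m; "opening": finger opening in m; "gripper_force": force on a finger pad.
Only numpy, scipy, OpenCV 4.12 (cv2) and the standard library are available. Lean on these libraries where they do the work, as an engineer would, in place of code of your own. Each camera call takes 0.05 s, during which the arm holds its last target. There are 200 camera calls.

TASK

One of the two wooden tool crates on the carving bench has its little front gate standing ajar. Lift that gate's latch bar by its wooden knob, swing the gate shut with the bar passing over the striker, and let the bar drop fully home in the catch so that the gate is latched; then let go.

Things in the scene. Friction and masses are not known exactly. Their poses are not given: they have to be found in the camera images.
- crate_catch (a point): Catch of the crate with the ajar gate (left or right; the other is latched): steel slot, open upward, 23 mm wide, on a corner post. Point: slot floor, where the latched bar lies, 111 mm above the bench. Crate axes: x into the crate, y along the shut gate to its hinge axis at y=+185 mm (x=0), z up. Outer side: square striker lip, x -24 to -14 mm, 16 mm high; inner side: horn at x +9, 40 mm high.
- gate (a joint): Angle (rad) of the ajar gate about its vertical hinge: 0 = shut against its stop, growing to 0.9 as the free end swings outward from the crate (catch frame's -x). Wooden panel 158 mm long, 12 mm thick, top 96 mm above the bench. Slight friction holds it where it is left.
- bar (a joint): Angle (rad) of that gate's steel latch bar: 0 = level, its lowest even with the gate open; grows to 0.6 as the tip lifts; falls by its own weight. Bar 10 mm thick, 14 mm high, along the gate's top. Its pin crosses the gate 50 mm from the gate's hinge axis, 118 mm above the bench; tip 165 mm from the pin. It clears the striker above 0.15 rad (0.25 to 0.3 is roomy); level, the striker stops it.
- bar_knob (a point): Upright round wooden knob on that bar, 22 mm across, 42 mm high, to grip from above. Point: on its axis, 25 mm above the bar's top, 17 mm below the knob's top. Bar level: 85 mm from the bar's pin towards the tip, 32 mm above the pin, 150 mm above the bench. Its y axis points along the bar to the hinge, z up the knob; both turn with gate and bar.

How it is judged:
By the outcome, as a careful person would: the job done as asked, in the order asked, and still so for the second after the job is handed in, with the robot touching nothing.
It also fails if it takes over 32 s, if anything falls off the work surface, if the arm or the gripper's body presses on something with over 40 N, if the wrist force passes 120 N, or if a joint passes its speed limit or range.

## Working session

There is one attempt and no reset: what is moved stays moved. The work goes in short steps, Python scripts to look and compute and a tool call to move; the robot and the scene stay as the last step left them, time stands still between calls to the robot, and variables do not carry over. Pictures are saved under pics/ and viewed, at most 10 in all, crops included, and the job is handed in when it is done.

Besides the shell and the picture viewer there is one more tool, called after "Call:" by a JSON object that holds its "fn" and its "kwargs". play_rows: Moves the arm, as the interface text tells. Shifts and turns lie within -1 to 1; 1 stands for 25 cm of shift or 60 degrees of turn. Its arguments: {"type":"object","properties":{"slide":{"type":"array"},"twist":{"type":"array"},"fingers":{"type":"number"},"force":{"type":"number"}},"required":["slide","twist"]}

```bash
mkdir -p pics
python3 - <<'E'
from plant import robot,cams
import cv2,numpy as np
s=robot.read_state();print(s)
for n in("top","side"):
    p,d=cams.read_camera(n);c=cams.get_calibration(n);cv2.imwrite(f"pics/{n}0.png",p[:,:,::-1]);np.savez(f"{n}0.npz",p=p,d=d,T=c["world_from_camera"],k=[c[i] for i in("fx","fy","cx","cy")]);print(n,c)
E
```

```text
{'t': 0.0, 'q': array([ 1.07262028e+00,  1.31154980e-01,  1.48924975e+00, -3.26486206e-05,
        1.52298603e+00, -8.54039140e-02]), 'dq': array([ 0.00204283, -0.00079753,  0.00216415,  0.00082093,  0.00170059,
        0.00043253]), 'joint_torque': array([ 1.80413295e-03, -5.59845793e+01, -4.91762567e+01,  7.67768710e-02,
        3.52084986e-02, -2.16547205e-04]), 'tool_pos': array([0.24039533, 0.54907955, 0.19100739]), 'orientation': array([-6.43685480e-01, -3.07444506e+00,  2.71939175e-03]), 'force': array([-0.75382945, -0.41695635,  0.5813426 ]), 'wrist_torque': array([ 0.02558943,  0.00322235, -0.00328518]), 'gripper_force': 0.0, 'opening': 0.09275963608737142}
top {'fx': 348.5195816708077, 'fy': 348.5195816708077, 'cx': 259.24363159185845, 'cy': 190.31028003689778, 'world_from_camera': array([[-2.71641944e-03, -9.85702196e-01,  1.68474930e-01,
         4.10066302e-01],
       [-9.99822628e-01, -4.62749469e-04, -1.88281472e-02,
        -9.37644810e-03],
       [ 1.86369077e-02, -1.68496193e-01, -9.85526103e-01,
         1.02990350e+00],
       [ 0.00000000e+00,  0.00000000e+00,  0.00000000e+00,
         1.00000000e+00]])}
side {'fx': 460.5155609104907, 'fy': 460.5155609104907, 'cx': 250.76897832454804, 'cy': 195.29304212534763, 'world_from_camera': array([[ 0.86021801, -0.31732583,  0.39916074,  0.16648831],
       [-0.50989661, -0.54374634,  0.66659235, -0.68336599],
       [ 0.00551522, -0.77694545, -0.62954376,  0.74770494],
       [ 0.        ,  0.        ,  0.        ,  1.        ]])}
```

View pics/top0.png

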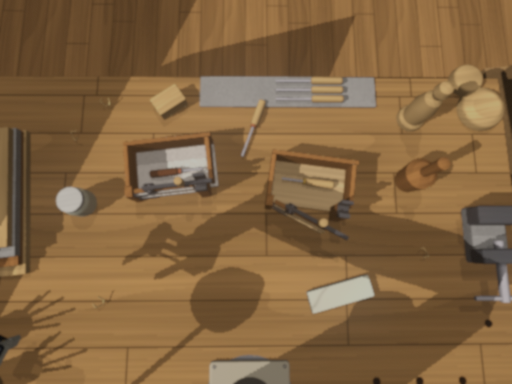

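View pics/side0.png

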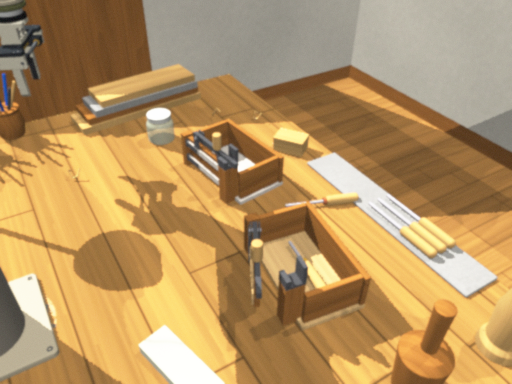

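The right-hand crate is the one with the gate ajar: in the top view the hinge is near (272,205), the free end near (346,237), the knob near (325,225) and the catch near (343,210). I'll zoom in on both views.

Run:
```python
import cv2,numpy as np
a=cv2.imread("pics/top0.png")[140:250,255:375];b=cv2.imread("pics/side0.png")[195:330,225:375]
a=cv2.resize(a,None,fx=5,fy=5,interpolation=cv2.INTER_CUBIC);b=cv2.resize(b,None,fx=4,fy=4,interpolation=cv2.INTER_CUBIC)
cv2.imwrite("pics/tc.png",a);cv2.imwrite("pics/sc.png",b)
```

```text
(no output)
```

View pics/tc.png

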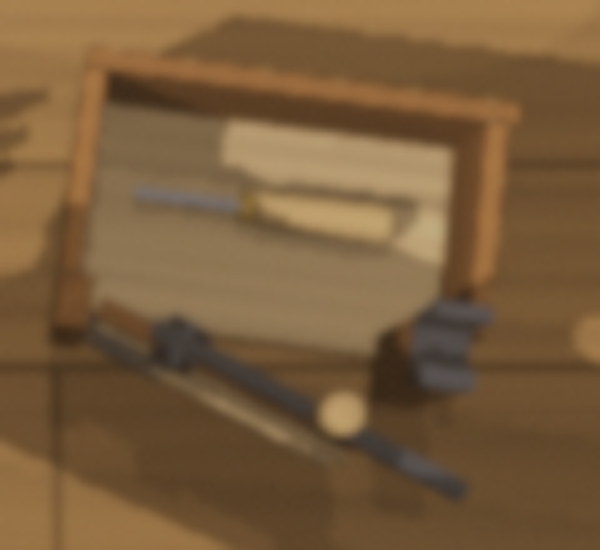

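View pics/sc.png

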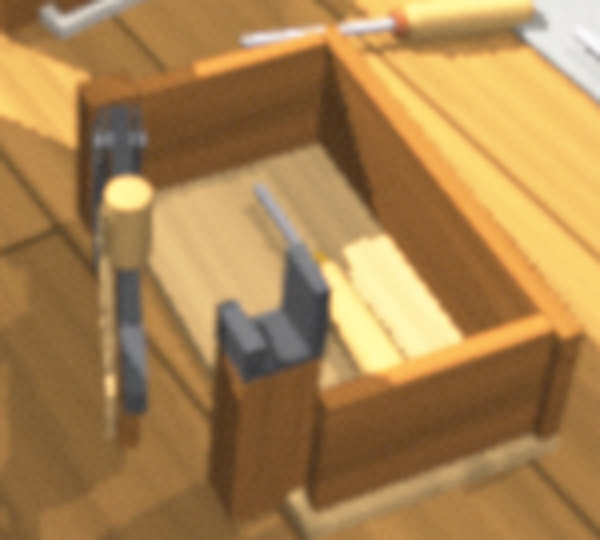

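The enlarged crops give these features. In the top crop the knob top is at (342,413), the bar tip at (460,490), the pin fork at (178,340), the striker at (445,377) and the horn at (468,312). In the side crop the knob top is at (130,190), the striker top at (240,320), the horn top at (308,265) and the slot floor at (285,345).

```bash
cat > h.py <<'E'
import numpy as np
from scipy.spatial.transform import Rotation as R
def load(n):
    z=np.load(n+".npz"); return z["p"],z["d"],z["T"],z["k"]
def ray(uv,T,k):
    d=T[:3,:3]@[(uv[0]-k[2])/k[0],(uv[1]-k[3])/k[1],1]; return T[:3,3],d
def plane(uv,T,k,z):
    o,d=ray(uv,T,k); return o+d*(z-o[2])/d[2]
def tri(a,b):
    (o1,d1),(o2,d2)=a,b; s=np.linalg.lstsq(np.c_[d1,-d2],o2-o1,rcond=None)[0]
    p,q=o1+s[0]*d1,o2+s[1]*d2; return (p+q)/2,np.linalg.norm(p-q)
E
python3 - <<'E'
from h import *
import cv2
np.set_printoptions(precision=4,suppress=True)
_,d,T,k=load("top0");_,ds,Ts,ks=load("side0")
t=lambda u,v:np.array([255+(u+.5)/5-.5,140+(v+.5)/5-.5]); s=lambda u,v:np.array([225+(u+.5)/4-.5,195+(v+.5)/4-.5])
for n,uv,z in [("knob",t(342,413),.167),("tip",t(460,490),.12),("pin",t(178,340),.125),("striker",t(445,377),.127),("horn",t(468,312),.151),("floor",t(447,350),.111)]:
    print("top",n,plane(uv,T,k,z), d[int(uv[1]+.5),int(uv[0]+.5)], (T[:3,:3]@np.array([(uv[0]-k[2])/k[0],(uv[1]-k[3])/k[1],1])*d[int(uv[1]+.5),int(uv[0]+.5)]+T[:3,3]))
for n,uv,z in [("knob",s(130,190),.167),("striker",s(243,320),.127),("horn",s(308,265),.151),("floor",s(285,345),.111)]:
    dd=ds[int(uv[1]+.5),int(uv[0]+.5)]
    print("side",n,plane(uv,Ts,ks,z),(Ts[:3,:3]@np.array([(uv[0]-ks[2])/ks[0],(uv[1]-ks[3])/ks[1],1])*dd+Ts[:3,3]))
print(tri(ray(t(342,413),T,k),ray(s(130,190),Ts,ks)))
print(tri(ray(t(447,350),T,k),ray(s(285,345),Ts,ks)))
# crate back edge direction at z of wall top: corners in top crop
print("back corners",plane(t(97,57),T,k,.1),plane(t(515,107),T,k,.1))
E
```

```text
top knob [ 0.4774 -0.1839  0.167 ] 0.86538947 [ 0.4774 -0.184   0.1666]
top tip [ 0.4409 -0.2537  0.12  ] 0.9007475 [ 0.4407 -0.2521  0.1258]
top pin [ 0.5189 -0.1076  0.125 ] 0.90981567 [ 0.5186 -0.1073  0.1272]
top striker [ 0.4992 -0.2466  0.127 ] 0.90973115 [ 0.4992 -0.2467  0.1266]
top horn [ 0.5301 -0.2535  0.151 ] 0.88841474 [ 0.5298 -0.2528  0.1536]
top floor [ 0.5152 -0.2525  0.111 ] 0.9281129 [ 0.5152 -0.2525  0.1108]
side knob [ 0.4769 -0.1881  0.167 ] [ 0.4796 -0.1839  0.1621]
side striker [ 0.4993 -0.2484  0.127 ] [ 0.5    -0.2476  0.1257]
side horn [ 0.5287 -0.2535  0.151 ] [ 0.5312 -0.2505  0.1469]
side floor [ 0.5159 -0.2589  0.111 ] [ 0.5177 -0.2567  0.1078]
(array([ 0.4782, -0.1849,  0.1635]), np.float64(0.0012625449512780687))
(array([ 0.5173, -0.2547,  0.1054]), np.float64(0.0033230854758488316))
back corners [ 0.6792 -0.0682  0.1   ] [ 0.6513 -0.2991  0.1   ]
```

Checks hold: knob to pin measures 87 mm (85 given), hinge to catch about 187 mm (185 given), and the knob-top height is right. That puts the gate at about 0.36 rad. I'll move along an arc towards the crate, raising the tool as it goes.

Call:
{"fn": "play_rows", "kwargs": {"slide": [[-0.1, 0, -0.03], [-0.19, 0, -0.03], [-0.19, 0, -0.03], [-0.19, 0, -0.03], [-0.19, 0, -0.03], [-0.19, 0, -0.03], [-0.19, 0, -0.03], [-0.19, 0, -0.03]], "twist": [[0, 0, 0.05], [0, 0, 0.09], [0, 0, 0.09], [0, 0, 0.09], [0, 0, 0.09], [0, 0, 0.09], [0, 0, 0.09], [0, 0, 0.09]], "fingers": -1}}

```text
t: 0.9
tool_pos: [0.5039, 0.3157, 0.2516]
orientation: [-1.68, -2.654, 0.001]
force: [0.6, 0.6, 0.2]
opening: 0.0925
gripper_force: 0.0
```

Call:
{"fn": "play_rows", "kwargs": {"slide": [[-0.19, 0, 0], [-0.19, 0, 0], [-0.19, 0, 0], [-0.19, 0, 0], [-0.19, 0, 0], [-0.19, 0, 0], [-0.19, 0, 0], [-0.1, 0, 0]], "twist": [[0, 0, 0.09], [0, 0, 0.09], [0, 0, 0.09], [0, 0, 0.09], [0, 0, 0.09], [0, 0, 0.09], [0, 0, 0.09], [0, 0, 0.05]]}}

```text
t: 1.7
tool_pos: [0.55, -0.0328, 0.2514]
orientation: [-2.502, -1.899, 0.002]
force: [0.6, -0.4, 0.2]
opening: 0.0932
gripper_force: 0.0
```

```bash
cat >> h.py <<'E'
H=np.array([.5425,-.0645]); A=.136      # hinge xy, crate yaw
def pose(th,ph,dz=0.,off=0.):
    """TCP pose gripping the knob at gate angle th, bar angle ph; off: height above along knob"""
    a=A+th; g=np.array([np.sin(a),np.cos(a),0]); n=np.array([np.cos(a),-np.sin(a),0]); z=np.array([0,0,1.])
    u=-g*np.cos(ph)+z*np.sin(ph); v=z*np.cos(ph)+g*np.sin(ph)
    pin=np.r_[H,.118]-.05*g
    return pin+.085*u+(.032-.019+off)*v, np.c_[-u,n,-v]
def rel(p0,R0,p1,R1):
    return R0.T@(p1-p0)/.25, R.from_matrix(R0.T@R1).as_rotvec()/np.radians(60)
E
python3 - <<'E'
from h import *
from plant import robot
np.set_printoptions(precision=3,suppress=True)
s=robot.read_state(); R0=R.from_rotvec(s["orientation"]).as_matrix()
p,Rt=pose(.36,0,off=.105); print(p,*rel(s["tool_pos"],R0,p,Rt))
E
```

```text
[ 0.478 -0.183  0.236] [-0.657 -0.114  0.062] [-0.001  0.001  0.213]
```

Call:
{"fn": "play_rows", "kwargs": {"slide": [[-0.164, -0.028, 0.015], [-0.164, -0.028, 0.015], [-0.164, -0.028, 0.015], [-0.164, -0.028, 0.015], [0, 0, 0], [0, 0, 0], [0, 0, 0], [0, 0, 0]], "twist": [[0, 0, 0], [0, 0, 0], [0, 0, 0], [0, 0, 0], [0, 0, 0.106], [0, 0, 0.106], [0, 0, 0], [0, 0, 0]]}}

```text
t: 2.5
tool_pos: [0.4805, -0.18, 0.2367]
orientation: [-2.689, -1.623, 0.0]
force: [0.2, -0.3, -0.0]
opening: 0.0927
gripper_force: 0.0
```

Run:
```python
from plant import robot,cams
import cv2,numpy as np
s=robot.read_state();print(s["tool_pos"],s["orientation"])
n="wrist";c=cams.get_calibration(n);p,d=cams.read_camera(n);cv2.imwrite("pics/w1.png",p[:,:,::-1]);np.savez("w1.npz",p=p,d=d,T=c["world_from_camera"],k=[c[i] for i in("fx","fy","cx","cy")])
```

```text
[ 0.48049915 -0.17999801  0.23673627] [-2.68933763e+00 -1.62301353e+00  4.88977577e-04]
```

View pics/w1.png

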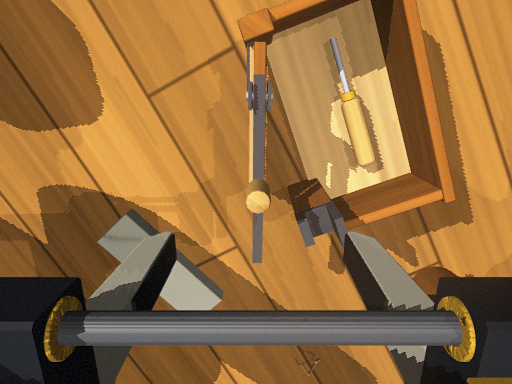

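The wrist view shows the gate's bar running vertically in the picture: knob top at (258,201), pin fork at (259,96), bar tip at (257,262). The catch has its striker near (308,232), its slot near (317,224) and its horn near (330,215).

Run:
```python
from h import *
np.set_printoptions(precision=4,suppress=True)
p,d,T,k=load("w1"); 
def P(uv):
    o,r=ray(uv,T,k); return o+r*d[int(uv[1]),int(uv[0])]
for n,uv,z in [("knob",(258.5,201),.167),("tip",(257.5,262),.125),("pin",(259.5,96),.128),("barmid",(259,150),.125),("striker",(308,234),.127),("horn",(331,214),.151),("floor",(318,224),.111),("backR",(412,20),.1),("backcorner",(448,195),.1),("hingepost",(256,24),.1)]:
    print(n,plane(uv,T,k,z),P(uv))
h=d[195:262,285:355]
uu,vv=np.meshgrid(np.arange(285,355),np.arange(195,262))
C=np.array([plane((0,0),T,k,0)])
W=(np.stack([(uu-k[2])/k[0],(vv-k[3])/k[1],np.ones_like(uu,float)],-1)*h[...,None])@T[:3,:3].T+T[:3,3]
for n,a,b in [("horn",.146,.157),("striker",.123,.131),("floor",.107,.114)]:
    m=(W[...,2]>a)&(W[...,2]<b); q=W[m]; print(n,m.sum(),q.min(0),q.max(0),np.median(q,0))
    import cv2
    print(cv2.minAreaRect((q[:,:2]*1000).astype(np.float32)))
```

```text
knob [ 0.4767 -0.1846  0.167 ] [ 0.4768 -0.1844  0.1676]
tip [ 0.4382 -0.2552  0.125 ] [ 0.4384 -0.2548  0.1258]
pin [ 0.5164 -0.1109  0.128 ] [ 0.5164 -0.111   0.1245]
barmid [ 0.4936 -0.1533  0.125 ] [ 0.4936 -0.1533  0.1245]
striker [ 0.4977 -0.2501  0.127 ] [ 0.4978 -0.2498  0.1276]
horn [ 0.526  -0.2306  0.151 ] [ 0.5264 -0.2365  0.1378]
floor [ 0.5106 -0.2523  0.111 ] [ 0.5107 -0.2519  0.1119]
backR [ 0.6678 -0.1171  0.1   ] [ 0.6718 -0.1174  0.0913]
backcorner [ 0.6441 -0.2908  0.1   ] [ 0.6482 -0.2968  0.0893]
hingepost [ 0.5424 -0.0548  0.1   ] [ 0.5423 -0.055   0.1013]
horn 231 [ 0.5225 -0.2655  0.1462] [ 0.5341 -0.2362  0.1527] [ 0.528  -0.2467  0.1511]
((528.1632690429688, -251.23867797851562), (29.88438606262207, 8.049125671386719), 81.8090591430664)
striker 341 [ 0.4899 -0.265   0.1231] [ 0.534  -0.2314  0.1308] [ 0.4975 -0.2455  0.1272]
((511.7082214355469, -249.59278869628906), (31.086612701416016, 40.602176666259766), 81.7315902709961)
floor 687 [ 0.4936 -0.2655  0.107 ] [ 0.5337 -0.2316  0.114 ] [ 0.513  -0.2475  0.1112]
((511.6833801269531, -249.55831909179688), (31.138395309448242, 40.45689010620117), 82.31000518798828)
```

```bash
sed -i 's/^H=.*/H=np.array([.5413,-.0662]); A=.143/' h.py
python3 - <<'E'
from h import *
from plant import robot
np.set_printoptions(precision=3,suppress=True)
s=robot.read_state(); R0=R.from_rotvec(s["orientation"]).as_matrix()
p,Rt=pose(.354,0,off=.002); print(p,*rel(s["tool_pos"],R0,p,Rt))
E
```

```text
[ 0.477 -0.185  0.133] [-0.025 -0.003  0.415] [-0.     0.     0.012]
```

Call:
{"fn": "play_rows", "kwargs": {"slide": [[-0.013, -0.002, 0], [-0.012, -0.001, 0.03], [0, 0, 0.09], [0, 0, 0.12], [0, 0, 0.12], [0, 0, 0.055], [0, 0, 0], [0, 0, 0]], "twist": [[0, 0, 0.012], [0, 0, 0], [0, 0, 0], [0, 0, 0], [0, 0, 0], [0, 0, 0], [0, 0, 0], [0, 0, 0]]}}

```text
t: 3.35
tool_pos: [0.4773, -0.1855, 0.1341]
orientation: [2.702, 1.602, 0.0]
force: [-0.2, 0.3, 0.9]
opening: 0.0929
gripper_force: 0.0
```

Call:
{"fn": "play_rows", "kwargs": {"slide": [[0, 0, 0], [0, 0, 0], [0, 0, 0], [0, 0, 0], [0, 0, 0], [0, 0, 0], [0, 0, 0], [0, 0, 0]], "twist": [[0, 0, 0], [0, 0, 0], [0, 0, 0], [0, 0, 0], [0, 0, 0], [0, 0, 0], [0, 0, 0], [0, 0, 0]], "fingers": 1, "force": 15}}

```text
t: 4.15
tool_pos: [0.477, -0.1852, 0.1332]
orientation: [-2.703, -1.602, 0.0]
force: [-1.1, -1.1, 0.0]
opening: 0.0334
gripper_force: 0.0
```

Call:
{"fn": "play_rows", "kwargs": {"slide": [[0, 0, 0], [0, 0, 0], [0, 0, 0], [0, 0, 0], [0, 0, 0], [0, 0, 0], [0, 0, 0], [0, 0, 0]], "twist": [[0, 0, 0], [0, 0, 0], [0, 0, 0], [0, 0, 0], [0, 0, 0], [0, 0, 0], [0, 0, 0], [0, 0, 0]]}}

```text
t: 4.95
tool_pos: [0.477, -0.1853, 0.1332]
orientation: [-2.703, -1.602, 0.0]
force: [-0.7, -0.4, -1.3]
opening: 0.021
gripper_force: 15.0
```

Run:
```python
from h import *
from plant import robot
np.set_printoptions(precision=3,suppress=True)
s=robot.read_state(); R0=R.from_rotvec(s["orientation"]).as_matrix();print(s["tool_pos"],s["opening"],s["gripper_force"],s["force"])
p,Rt=pose(.354,0,off=.002); print("now",*rel(s["tool_pos"],R0,p,Rt))
seq=[(.354,.28*i/8) for i in range(9)]+[(.354*(1-i/16),.28) for i in range(1,17)]
Q=[pose(*x,off=.002) for x in seq]
for a,b in zip(Q,Q[1:]): print(*rel(*a,*b))
```

```text
[ 0.477 -0.185  0.133] 0.02100818236057931 14.999970942735672 [-0.675 -0.386 -1.317]
now [ 0.001 -0.001  0.001] [-0.     0.    -0.004]
[ 0.002  0.    -0.012] [-0.    -0.033  0.   ]
[ 0.002 -0.    -0.012] [-0.    -0.033  0.   ]
[ 0.002  0.    -0.012] [ 0.    -0.033 -0.   ]
[ 0.002 -0.    -0.012] [ 0.    -0.033  0.   ]
[ 0.002  0.    -0.012] [-0.    -0.033  0.   ]
[ 0.002 -0.    -0.012] [-0.    -0.033  0.   ]
[ 0.002  0.    -0.012] [-0.    -0.033 -0.   ]
[ 0.002  0.    -0.012] [ 0.    -0.033  0.   ]
[ 0.     0.011 -0.   ] [-0.006 -0.    -0.02 ]
[ 0.     0.011 -0.   ] [-0.006  0.    -0.02 ]
[ 0.     0.011 -0.   ] [-0.006  0.    -0.02 ]
[ 0.     0.011 -0.   ] [-0.006 -0.    -0.02 ]
[ 0.     0.011 -0.   ] [-0.006  0.    -0.02 ]
[ 0.     0.011 -0.   ] [-0.006  0.    -0.02 ]
[ 0.     0.011 -0.   ] [-0.006  0.    -0.02 ]
[ 0.     0.011 -0.   ] [-0.006  0.    -0.02 ]
[ 0.     0.011 -0.   ] [-0.006  0.    -0.02 ]
[ 0.     0.011 -0.   ] [-0.006  0.    -0.02 ]
[ 0.     0.011 -0.   ] [-0.006  0.    -0.02 ]
[ 0.     0.011 -0.   ] [-0.006 -0.    -0.02 ]
[ 0.     0.011 -0.   ] [-0.006  0.    -0.02 ]
[ 0.     0.011 -0.   ] [-0.006  0.    -0.02 ]
[ 0.     0.011 -0.   ] [-0.006 -0.    -0.02 ]
[ 0.     0.011 -0.   ] [-0.006  0.    -0.02 ]
```

The knob is gripped at 21 mm opening and 15 N. Next is lifting the bar to about 0.28 rad.

Call:
{"fn": "play_rows", "kwargs": {"slide": [[0.002, 0, -0.012], [0.002, 0, -0.012], [0.002, 0, -0.012], [0.002, 0, -0.012], [0.002, 0, -0.012], [0.002, 0, -0.012], [0.002, 0, -0.012], [0.002, 0, -0.012]], "twist": [[0, -0.033, 0], [0, -0.033, 0], [0, -0.033, 0], [0, -0.033, 0], [0, -0.033, 0], [0, -0.033, 0], [0, -0.033, 0], [0, -0.033, 0]]}}

```text
t: 5.75
tool_pos: [0.4803, -0.1785, 0.1559]
orientation: [2.563, 1.52, -0.358]
force: [1.9, 1.4, -4.9]
opening: 0.0216
gripper_force: 15.0
```

Run:
```python
from h import *
from plant import robot,cams
import cv2
np.set_printoptions(precision=3,suppress=True)
s=robot.read_state(); R0=R.from_rotvec(s["orientation"]).as_matrix();print(s["tool_pos"],s["opening"],s["gripper_force"],s["force"],s["wrist_torque"])
for th,ph in[(.354,.28),(.18,.28),(0,.28)]:
  p,Rt=pose(th,ph,off=.002); print(p,*rel(s["tool_pos"],R0,p,Rt))
p,d=cams.read_camera("side");cv2.imwrite("pics/s2.png",cv2.resize(p[195:330,225:375,::-1],None,fx=4,fy=4))
```

```text
[ 0.48  -0.179  0.156] 0.021571675557710716 14.997902512550354 [ 1.949  1.428 -4.912] [ 0.66  -0.295  0.015]
[ 0.48  -0.178  0.156] [ 0.001  0.    -0.   ] [-0.002 -0.003 -0.003]
[ 0.501 -0.187  0.156] [ 0.009  0.089 -0.002] [-0.047 -0.003 -0.163]
[ 0.523 -0.192  0.156] [ 0.032  0.177 -0.009] [-0.095 -0.003 -0.328]
```

View pics/s2.png

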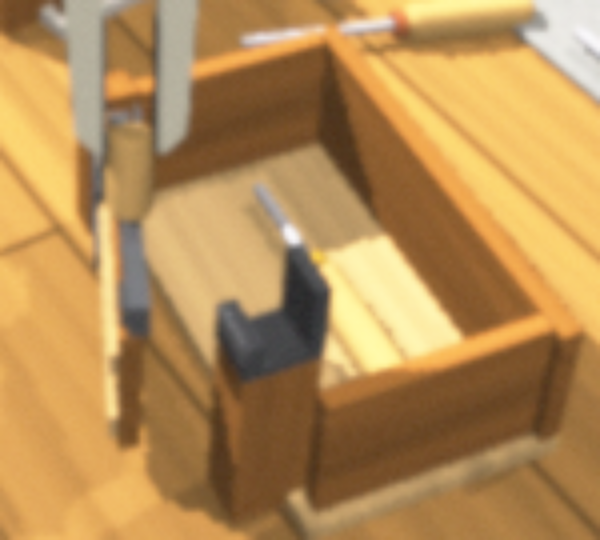

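The bar is lifted: its tip end, near (135,290) in the crop, is well above the gate, and the fingers hold the knob near (130,165). Now I'll swing the gate.

Call:
{"fn": "play_rows", "kwargs": {"slide": [[0, 0.011, 0], [0, 0.011, 0], [0, 0.011, 0], [0, 0.011, 0], [0, 0.011, 0], [0, 0.011, 0], [0, 0.011, 0], [0, 0.011, 0]], "twist": [[-0.006, 0, -0.02], [-0.006, 0, -0.02], [-0.006, 0, -0.02], [-0.006, 0, -0.02], [-0.006, 0, -0.02], [-0.006, 0, -0.02], [-0.006, 0, -0.02], [-0.006, 0, -0.02]]}}

```text
t: 6.6
tool_pos: [0.5001, -0.1877, 0.1555]
orientation: [2.405, 1.729, -0.331]
force: [2.4, 5.0, -7.5]
opening: 0.0211
gripper_force: 15.0
```

```bash
cat > st.py <<'E'
from h import *
from plant import robot
import sys
np.set_printoptions(precision=3,suppress=True)
s=robot.read_state(); R0=R.from_rotvec(s["orientation"]).as_matrix();print(s["t"],s["tool_pos"],s["opening"],s["gripper_force"],s["force"],s["wrist_torque"])
for a in sys.argv[1:]:
  th,ph,o=map(float,a.split(",")); p,Rt=pose(th,ph,off=o); print(a,p,*rel(s["tool_pos"],R0,p,Rt))
E
python3 st.py .177,.28,.002 0,.28,.002
```

```text
6.6 [ 0.5   -0.188  0.155] 0.021144659496413865 14.998608827590942 [ 2.445  5.042 -7.454] [ 1.433 -0.412 -0.119]
.177,.28,.002 [ 0.501 -0.187  0.156] [ 0.002  0.004 -0.002] [-0.    -0.005 -0.004]
0,.28,.002 [ 0.523 -0.192  0.156] [ 0.011  0.094 -0.005] [-0.046 -0.005 -0.167]
```

Call:
{"fn": "play_rows", "kwargs": {"slide": [[0.001, 0.011, -0.001], [0.001, 0.011, -0.001], [0, 0.011, 0], [0, 0.011, 0], [0, 0.011, 0], [0, 0.011, 0], [0, 0.011, 0], [0, 0.011, 0]], "twist": [[-0.006, -0.002, -0.02], [-0.006, -0.002, -0.02], [-0.006, 0, -0.02], [-0.006, 0, -0.02], [-0.006, 0, -0.02], [-0.006, 0, -0.02], [-0.006, 0, -0.02], [-0.006, 0, -0.02]]}}

```text
t: 7.4
tool_pos: [0.5214, -0.1926, 0.156]
orientation: [2.229, 1.918, -0.311]
force: [0.8, 6.5, -8.3]
opening: 0.0212
gripper_force: 15.0
```

```bash
python3 st.py 0,.28,.002
python3 - <<'E'
from plant import cams
import cv2
p,d=cams.read_camera("side");cv2.imwrite("pics/s3.png",cv2.resize(p[175:310,225:375,::-1],None,fx=4,fy=4))
E
```

```text
7.4 [ 0.521 -0.193  0.156] 0.02116607061259868 14.998531490564346 [ 0.779  6.51  -8.251] [ 1.434 -0.137 -0.097]
0,.28,.002 [ 0.523 -0.192  0.156] [ 0.002  0.007 -0.   ] [ 0.001 -0.    -0.007]
```

View pics/s3.png

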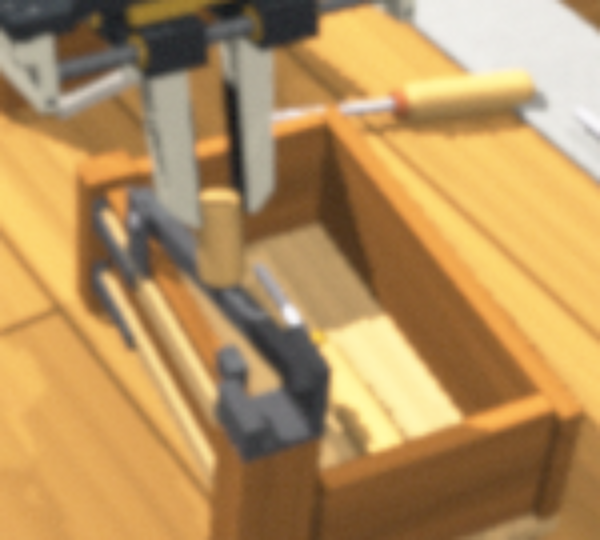

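The bar tip is now over the slot and against the inside of the horn, around (300,360) in the crop, and the gate is nearly shut. I'll ease it onto its stop.

Call:
{"fn": "play_rows", "kwargs": {"slide": [[0.001, 0.003, 0], [0.001, 0.003, 0], [0, 0.002, 0], [0, 0.002, 0], [0, 0, 0], [0, 0, 0], [0, 0, 0], [0, 0, 0]], "twist": [[0, 0, -0.003], [0, 0, -0.003], [0, 0, 0], [0, 0, 0], [0, 0, 0], [0, 0, 0], [0, 0, 0], [0, 0, 0]]}}

```text
t: 8.25
tool_pos: [0.5234, -0.1928, 0.1561]
orientation: [2.225, 1.924, -0.314]
force: [-1.6, 5.3, -7.7]
opening: 0.0214
gripper_force: 15.0
```

```bash
python3 st.py 0,.28,.002 0,0,.002
```

```text
8.25 [ 0.523 -0.193  0.156] 0.02143044172356059 14.997908771038055 [-1.565  5.329 -7.745] [ 1.335  0.345 -0.151]
0,.28,.002 [ 0.523 -0.192  0.156] [ 0.001 -0.001  0.   ] [-0.     0.001 -0.002]
0,0,.002 [ 0.522 -0.2    0.133] [-0.002 -0.001  0.097] [ 0.     0.268 -0.002]
```

Call:
{"fn": "play_rows", "kwargs": {"slide": [[0, 0.003, 0], [0, 0.003, 0], [0, 0.003, 0], [0, 0, 0], [0, 0, 0], [0, 0, 0], [0, 0, 0], [0, 0, 0]], "twist": [[0, 0, 0], [0, 0, 0], [0, 0, 0], [0, 0, 0], [0, 0, 0], [0, 0, 0], [0, 0, 0], [0, 0, 0]]}}

```text
t: 9.05
tool_pos: [0.5235, -0.1934, 0.1554]
orientation: [2.227, 1.924, -0.32]
force: [-10.4, 3.8, -4.8]
opening: 0.0212
gripper_force: 15.0
```

```bash
python3 st.py 0,.28,.002 0,0,.002
```

```text
9.05 [ 0.523 -0.193  0.155] 0.02118604705709018 15.00209391117096 [-10.44    3.781  -4.811] [ 1.073  1.737 -0.527]
0,.28,.002 [ 0.523 -0.192  0.156] [ 0.003 -0.002 -0.003] [-0.004  0.002 -0.002]
0,0,.002 [ 0.522 -0.2    0.133] [-0.    -0.002  0.093] [-0.004  0.269 -0.003]
```

The gate is on its stop, with 10 N resisting and no further movement. I'll ease off slightly and lower the bar into the catch.

Call:
{"fn": "play_rows", "kwargs": {"slide": [[0, -0.005, 0], [-0.002, 0, 0.012], [-0.002, 0, 0.012], [-0.002, 0, 0.012], [-0.002, 0, 0.012], [-0.002, 0, 0.012], [-0.002, 0, 0.012], [0, 0, 0]], "twist": [[0, 0, 0], [0, 0.033, 0], [0, 0.033, 0], [0, 0.033, 0], [0, 0.033, 0], [0, 0.033, 0], [0, 0.033, 0], [0, 0, 0]]}}

```text
t: 9.85
tool_pos: [0.5225, -0.1995, 0.1384]
orientation: [2.342, 2.023, -0.085]
force: [-3.1, 7.2, -6.3]
opening: 0.0211
gripper_force: 15.0
```

```bash
python3 st.py 0,.08,.002 0,0,.002
```

```text
9.85 [ 0.523 -0.2    0.138] 0.021108737238388433 14.997827410697937 [-3.051  7.217 -6.266] [ 1.313  0.602 -0.039]
0,.08,.002 [ 0.522 -0.198  0.14 ] [ 0.004 -0.002 -0.006] [-0.001 -0.008 -0.003]
0,0,.002 [ 0.522 -0.2    0.133] [ 0.    -0.002  0.022] [-0.001  0.068 -0.003]
```

Call:
{"fn": "play_rows", "kwargs": {"slide": [[0.001, 0, 0.007], [0, 0, 0.007], [0, 0, 0.006], [0, 0, 0], [0, 0, 0], [0, 0, 0], [0, 0, 0], [0, 0, 0]], "twist": [[0, 0.022, 0], [0, 0.022, 0], [0, 0.02, 0], [0, 0, 0], [0, 0, 0], [0, 0, 0], [0, 0, 0], [0, 0, 0]]}}

```text
t: 10.65
tool_pos: [0.5226, -0.1999, 0.1343]
orientation: [2.373, 2.052, -0.01]
force: [-5.8, 3.6, -2.8]
opening: 0.0213
gripper_force: 15.0
```

```bash
python3 st.py 0,0,.002
python3 - <<'E'
from plant import cams
import cv2
p,d=cams.read_camera("side");cv2.imwrite("pics/s4.png",cv2.resize(p[175:310,225:375,::-1],None,fx=4,fy=4))
E
```

```text
10.65 [ 0.523 -0.2    0.134] 0.02126874322395912 14.999269545078278 [-5.848  3.649 -2.82 ] [0.602 1.119 0.037]
0,0,.002 [ 0.522 -0.2    0.133] [ 0.    -0.002  0.005] [-0.001  0.007 -0.002]
```

View pics/s4.png

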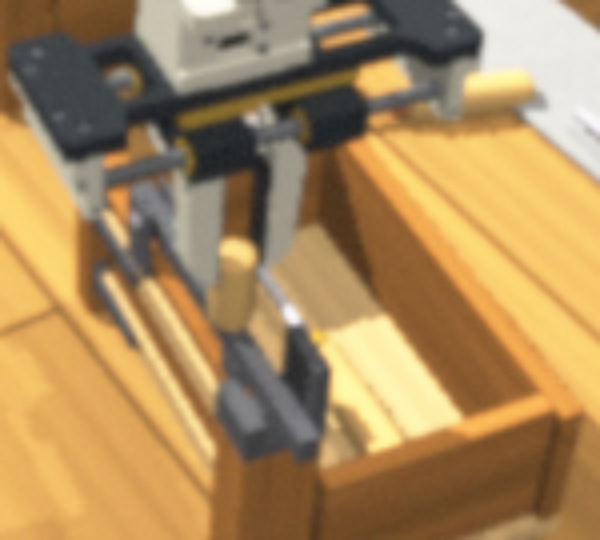

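The bar lies between the striker and the horn, in the slot around (280,405). Releasing and retreating.

Call:
{"fn": "play_rows", "kwargs": {"slide": [[0, -0.002, 0.002], [0, 0, 0], [0, 0, 0], [0, 0, 0], [0, 0, 0], [0, 0, 0], [0, 0, 0], [0, 0, 0]], "twist": [[0, 0, 0], [0, 0, 0], [0, 0, 0], [0, 0, 0], [0, 0, 0], [0, 0, 0], [0, 0, 0], [0, 0, 0]], "fingers": -1}}

```text
t: 11.5
tool_pos: [0.524, -0.1995, 0.1343]
orientation: [2.371, 2.05, -0.006]
force: [0.7, -0.0, -0.3]
opening: 0.0803
gripper_force: 0.0
```

Call:
{"fn": "play_rows", "kwargs": {"slide": [[0, 0, -0.03], [0, 0, -0.06], [0, 0, -0.1], [0, 0, -0.1], [0, 0, -0.1], [0, 0, -0.03], [0, 0, 0], [0, 0, 0]], "twist": [[0, 0, 0], [0, 0, 0], [0, 0, 0], [0, 0, 0], [0, 0, 0], [0, 0, 0], [0, 0, 0], [0, 0, 0]]}}

```text
t: 12.3
tool_pos: [0.5235, -0.1986, 0.2385]
orientation: [2.372, 2.051, -0.006]
force: [0.4, 0.5, 0.4]
opening: 0.0931
gripper_force: 0.0
```

```bash
python3 st.py
python3 - <<'E'
from plant import cams
from h import *
import cv2
c=cams.get_calibration("wrist");T=c["world_from_camera"];k=[c[i] for i in("fx","fy","cx","cy")]
p,d=cams.read_camera("wrist");q,_=cams.read_camera("side")
a=cv2.resize(p[:,:,::-1],(400,300)); b=cv2.resize(q[185:305,225:385,::-1],(400,300),interpolation=cv2.INTER_CUBIC)
cv2.imwrite("pics/w5.png",np.hstack([a,b])); np.savez("w5.npz",p=p,d=d,T=T,k=k)
# bar heights along its length
g=np.array([np.sin(A),np.cos(A)])
Ti=np.linalg.inv(T)
for r in(60,80,100,170,190,205,212):
    w=Ti@np.r_[H-r/1000*g,.125,1]; u,v=k[0]*w[0]/w[2]+k[2],k[1]*w[1]/w[2]+k[3]
    o,rr=ray((u,v),T,k); print(r,round(u),round(v),o+rr*d[int(round(v)),int(round(u))])
E
```

```text
12.3 [ 0.523 -0.199  0.239] 0.09305643169120684 0.0 [0.354 0.486 0.356] [-0.044  0.153 -0.006]
60 258 100 [ 0.5327474  -0.12559764  0.1247079 ]
80 258 123 [ 0.52988637 -0.14546375  0.12419005]
100 258 145 [ 0.52703971 -0.16523847  0.12463887]
170 258 215 [ 0.51706825 -0.23449547  0.12492142]
190 258 234 [ 0.51422628 -0.25423491  0.12505657]
205 258 247 [ 0.51214619 -0.26868848  0.12583218]
212 258 254 [ 0.51111865 -0.27582135  0.12540809]
```

View pics/w5.png

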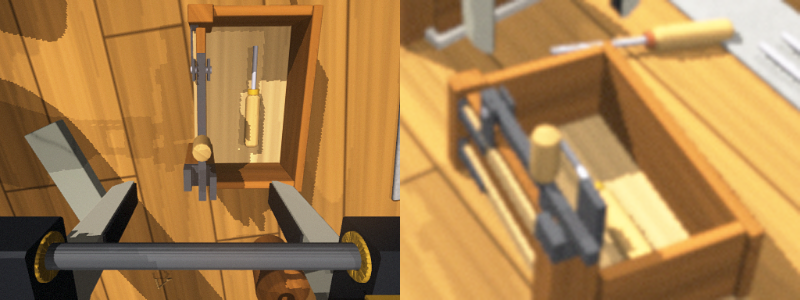

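The pictures show the gate shut and the bar in the slot between striker and horn. Its top is level at 0.1245 to 0.1255 m along its length, where 0.125 is expected, so it is fully home. The gripper is clear.

```bash
python3 -c "
from plant import robot
print(robot.close_job())"
```

```text
the job is handed in; nothing more can be done
None
```

The right-hand crate's gate is shut and latched, with the bar level and fully home in the catch; the gripper let go and moved clear, and I handed the job in at about 12.4 s.

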